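Open the book stand and set the log book on it

TASK

Set up the book stand for reading: push its half-folded prop leg up and back, gently, until it is fully home against its stop, past the stiff last bit of its travel. Then lift the log book out of its rack, lower it onto the ledge of the stand, centred and still in the hand, and let go of it leaning back against the prop. Leave the bottle, the vial and the beaker alone.

Things in the scene. Friction and masses are not known exactly. Their poses are not given: they have to be found in the camera images.
- book_stand: small grey book stand, fixed to the bench: base plate 96 x 150 x 12 mm. Origin on the bench under the hinge; x points from the ledge (front) to the back, y along the hinge, z up. At the front two upright lips (5 mm thick, 40 mm long, top 28 mm over the bench, 70 mm open between them, inner faces at x = -29 mm) keep the book's foot from sliding off
- stand_hinge (a point): middle of the prop leg's hinge axis, 20 mm above the bench; the axis runs along the stand's y. The half-folded leg (free end 47 to 85 degrees up from lying flat forward) swings up and back lightly, with 1.5 to 2 N near its free end; friction holds it wherever it is left. The thin leg should not be pushed with more than 15 N
- stand_ledge (a point): middle of the ledge on which the book's lower edge belongs: on the base plate's top (12 mm above the bench), 15.5 mm in front of the hinge; axes as book_stand
- prop_catch (a joint): stiff last bit of the leg's swing in rad: 0 until the leg meets the catch, which then yields slowly to 5 to 6 N near the free end; at 0.08 the leg is hard home at its stop and stays. Where the stop lies is set anew in each start and shows nowhere beforehand (the leg then leans 7 to 28 degrees back from upright): it must be felt
- prop_top (a point): middle of the free end of the prop leg (aluminium plate, 60 mm wide, 5 mm thick), on the face that the book will rest on (looks to the front when the leg is up, down when folded); 95 mm from the hinge axis along the leg, and that face lies 6 mm off the axis. Own x points along the leg to the hinge, own z out of the leg's back, y along the hinge
- book_rack: clear plastic rack fixed to the bench, foot 90 x 170 mm, with one upright slot 20 mm wide between walls 68 mm high. Origin on the bench under the slot's middle; x across the slot, y along it, z up. Slot floor 6 mm above the bench. Behind it a tall glass cabinet (front 0.64 m ahead of the robot, reaching 0.06 m to the robot's right): carry the book past it on the robot's side
- book_centre (a point): centre of the log book, a dark blue rigid book 214 x 154 x 14 mm, 0.35 kg, loose, standing on a long edge in the rack with its top edge 160 mm above the bench. At the start its own y points up, its own x lies level along the long edge, its own z is across the thickness, out of the cover with the label and towards the front of the rack (the rack's -x)
- dropper_bottle: brown dropper bottle, 35 mm across, 103 mm tall, loose bystander; origin under its middle
- vial_1: small vial with black cap, 25 mm across, 54 mm tall, loose bystander; origin under its middle
- beaker_50: small glass beaker, 46 mm across, 60 mm tall, loose bystander; origin under its middle

How it is judged (in metres and radians):
On the way, in this order (a step that is already met when the one before it is completed fails the run):
1. the prop leg is pushed fully home against its stop (prop_catch above 0.065 rad) while the book is still in the rack (value of joint prop_catch above 0.065 rad and horizontal distance between book_centre and book_rack below 0.04 m), for 0.2 s.
2. the book's lower edge is lowered onto the stand while the fingers still hold it (contact force between the fingers and log_book above 1 N and contact force between book_stand and log_book above 0.2 N and z of book_centre in the frame of stand_ledge below 0.095 m and horizontal distance between book_centre and stand_ledge below 0.06 m), for 0.05 s.
At the end, for the whole second after the job is handed in: The prop leg is home against its stop (prop_catch above 0.065 rad); the log book stands at rest on the ledge on a long edge, leaning back against the prop leg (5 to 33 degrees from upright), centred on the stand within 30 mm and square to it within 0.15 rad (value of joint prop_catch above 0.065 rad and angle between book_centre's own y axis and vertical between 0.09 and 0.58 rad and z of book_centre in the frame of stand_ledge between 0.06 and 0.085 m and x of book_centre in the frame of stand_ledge between -0.01 and 0.06 m and y of book_centre in the frame of stand_ledge between -0.03 and 0.03 m and angle between the x axis of book_centre and the y axis of stand_ledge, either way round below 0.15 rad and contact force between log_book and prop_leg above 0.02 N and linear speed of log_book below 0.02 m/s); the robot touches nothing.
It fails at once if the prop leg is pushed with more than 16 N (contact force between any of the fingers, the arm and prop_leg above 16 N).
It fails at once if the dropper bottle, vial or beaker is moved by more than 20 mm (distance of any of dropper_bottle, vial_1, beaker_50 from where it was at the start of the episode above 0.02 m).
It also fails if it takes over 72 s, if anything falls off the work surface, if the arm or the gripper's body presses on something with over 40 N, if the wrist force passes 120 N, or if a joint passes its speed limit or range.

ROBOT

A 6-joint arm with a two-finger parallel gripper is mounted at the origin on a cart in front of the work surface, level with it; the furniture and walls round the work are solid. World frame = base frame: x ahead of the robot, y to its left, z up, the work surface at z = 0. Lengths are in mm, angles in rad, forces in N, time in s.
With the tool pointing down it reaches from about 300 to 775 mm from the base axis. Payload 14.6 kg.
Tool frame: the origin (TCP) lies at the very end of the fingers, on their centre line; the grasp point (between the pads) lies 19 mm behind it; z points along the fingers, y is the line along which they close (so a half turn about z gives the same grasp; the last joint's range is limited). The gripper opens to 94 mm and grips with 3 to 60 N. Pads are 16 mm wide; open, the fingers measure 119 mm over their backs; the gripper's body (75 mm by 177 mm) begins 78 mm behind the grasp point.
Start: joints at [1.218, 0.3, 1.521, -0, 1.321, -0.067], TCP at [155.056, 527.681, 205.446] pointing down, gripper open.
Joint ranges: [-3.03, 3.03], [-0.79, 2.21], [0.23, 2.52], [-1.04, 4.18], [0, 3.07], [-2.55, 2.55]. Speed limits (rad/s): [2.22, 2.22, 2.57, 3.14, 3.14, 3.14].

INTERFACE

Orientations are given as [roll, pitch, yaw] about the fixed x, y, z axes, in that order (R = Rz(yaw) Ry(pitch) Rx(roll)).
In Python, from cell import read_state, viewer, manip, models gives the robot as it stands.
- The arm moves only by the tool carry_out, never from a script. Its argument "deltas" is a list of rows, each an object with "dp": the shift along the tool's x, y, z in mm, a list of three; "roll": the turn about the tool's z in degrees; "gripper": the opening, from -1 (shut) to 1 (fully open), so that 0 is half open. In form: [{"dp": [tx, ty, tz], "roll": roll, "gripper": gripper}, ...]. A call has 1 to 12 rows; each row is the pose to reach, as a shift and turn from the pose commanded when the call began, along the tool's axes at that moment; what a row does not reach only later rows make up. A row lasts 1/12 s, in which the tool goes at most 41.7 mm and 7.16 degrees, less where a joint would pass 70% of its speed; a pose out of reach is approached as far as the arm can. A call with a gripper value outside its range is refused whole. The fingers move at their own pace and stop on an object; "newtons" is the grip in N (left out, the last holds). Time passes only in rows, so rows that repeat a pose let the fingers close. It gives the time, the measured TCP pose, the force, the opening and the grip force at its end, in the units of the state.
- read_state(): the state, without advancing time (a new reading comes with each control period).
- viewer.camera(name): name is "scene" or "top" or "wrist"; returns the picture (400x640x3 uint8, red, green, blue); there is no depth.
- viewer.camera_params(name): a dict with "fovy" (degrees; the focal length in pixels is half the picture's height over the tangent of half this angle, whatever the lens; pixels are square), "cx", "cy" (the principal point, pixels), "eye" and "attitude" of the camera in the world; the wrist camera has in their place "T_tool_cam" (4x4, takes a point from camera to tool coordinates, whose origin is the TCP and whose axes are the flange's). Camera axes: x right, y up, looking along -z (the intrinsics and any distortion apply to the point x, -y, -z); pixel columns grow to the right and rows downward; lengths in mm; the calibration is good to about 2 mm. A picture is of the moment at which its call begins: read the wrist's pose just before it. camera_params takes no time and is no camera call.
- manip.sign_off(): hands the job in; it is judged then, once.
Trained networks look in the newest picture that a camera, given by its name, has taken for a name from the list of things; names that differ only in an ending like _2 or _b are one class to them, and where a whole thing is asked for, a point or a joint stands for the part that bears it (a point fixed in the world has none). Each returns a list of dicts, best first, with "p" (0 to 1); they miss things now and then, are a little off and sometimes report something else, mostly with a low value. They report only what shows in the picture. A call takes as long as a camera call.
- models.cut_out(camera, label): "region" (400x640 bool, what is visible of it) and "box" ([left, top, right, bottom] in pixels, round what is visible of it).
The state is a dict: "clock": time; "joints": joint angles; "qd": joint speeds; "effort": joint torques, N m; "eef_pos": TCP position; "eef_rot": TCP orientation; "wrist_force": force on the tool from outside, world axes, zero at the start; "moment": the same for the moment, N m; "finger_gap": finger opening in mm; "finger_force": force on a finger pad.
Only numpy, scipy, OpenCV 4.12 (cv2) and the standard library are available. Lean on these libraries where they do the work, as an engineer would, in place of code of your own. Each camera call takes 0.05 s, during which the arm holds its last target. There are 200 camera calls.

## Working session

There is one attempt and no reset: what is moved stays moved. The work goes in short steps, Python scripts to look and compute and a tool call to move; the robot and the scene stay as the last step left them, time stands still between calls to the robot, and variables do not carry over. Pictures are saved under pics/ and viewed, at most 10 in all, crops included, and the job is handed in when it is done.

Besides the shell and the picture viewer there is one more tool, called after "Emit:" by a JSON object that holds its "method" and its "body". carry_out: Moves the arm, as the interface text tells. Its arguments: {"type":"object","properties":{"deltas":{"type":"array"},"newtons":{"type":"number"}},"required":["deltas"]}

```bash
ls; mkdir -p pics; cat > h.py <<'E'
import numpy as np, cv2
from cell import read_state, viewer, manip, models
from scipy.spatial.transform import Rotation as R
E
python3 - <<'E'
from h import *
s=read_state(); print(s)
ims=[]
for c in ("scene","top"):
    p=viewer.camera_params(c); print(c,p)
    im=viewer.camera(c); cv2.imwrite(f"pics/{c}0.png",im[:,:,::-1])
    for l in ["book_stand","prop_top","book_rack","book_centre","dropper_bottle","vial_1","beaker_50"]:
        r=models.cut_out(c,l)
        print(l,[(round(d["p"],2),d["box"]) for d in r[:2]])
print(viewer.camera_params("wrist"))
E
```

```text
pics
{'clock': 0.0, 'joints': array([ 1.21839424e+00,  3.00442893e-01,  1.52156912e+00, -3.20610254e-05,
        1.32070013e+00, -6.65960119e-02]), 'qd': array([-1.73188453e-03, -4.77216309e-05,  8.78571089e-05,  3.42828676e-05,
        3.39821368e-04,  2.37038574e-04]), 'effort': array([ 7.18983938e-04, -5.31808376e+01, -3.52740490e+01,  7.08535127e-02,
        2.45311571e-02, -8.36211211e-05]), 'eef_pos': array([154.98145722, 527.44356092, 204.90686314]), 'eef_rot': array([-3.14047358e+00, -4.35123515e-05,  2.85579450e+00]), 'wrist_force': array([-0.41113559,  0.7084226 , -0.02243918]), 'moment': array([ 0.02995423, -0.01815101, -0.04779454]), 'finger_force': 0.0, 'finger_gap': 94.034657059658}
scene {'fovy': 46.392406396328184, 'cx': 312.9095608798712, 'cy': 203.41740846520037, 'eye': array([-334.04087522, -587.66987882,  895.64226543]), 'attitude': array([ 0.88085099, -0.00644348, -0.9675203 ])}
book_stand [(0.77, [334.8, 215.1, 395.2, 252.2]), (0.21, [353.8, 212.2, 377.7, 242.6])]
prop_top [(0.6, [352.4, 215.1, 376.0, 235.0])]
book_rack [(0.61, [231.8, 171.1, 293.5, 213.9])]
boo
[... 597 characters left out ...]
 [(0.73, [180.4, 196.6, 279.4, 220.0])]
dropper_bottle [(0.52, [282.2, 184.5, 296.0, 199.7])]
vial_1 [(0.7, [432.4, 226.2, 456.0, 248.3]), (0.46, [179.7, 201.0, 280.6, 219.7])]
beaker_50 [(0.66, [299.7, 204.8, 309.0, 216.1]), (0.63, [433.7, 228.4, 454.3, 246.7])]
{'fovy': 60.820547100921424, 'cx': 320.49308552726154, 'cy': 195.26844514950022, 'T_tool_cam': array([[-4.34322134e-04,  9.60349804e-01,  2.78797536e-01,
         8.24320740e+01],
       [ 9.99999678e-01,  2.28970087e-04,  7.69126653e-04,
         6.11647874e-01],
       [ 6.74794335e-04,  2.78797780e-01, -9.60349594e-01,
        -1.80034185e+02],
       [ 0.00000000e+00,  0.00000000e+00,  0.00000000e+00,
         1.00000000e+00]])}
```

```bash
python3 - <<'E'
from h import *
a=cv2.imread("pics/top0.png")[140:290,160:480]; a=cv2.resize(a,None,fx=2.5,fy=2.5,interpolation=3)
cv2.imwrite("pics/topc.png",a)
b=cv2.imread("pics/scene0.png")[120:310,210:450]; b=cv2.resize(b,None,fx=3.1,fy=3.1,interpolation=3)
cv2.imwrite("pics/scenec.png",b)
E
```

```text
(no output)
```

View pics/topc.png

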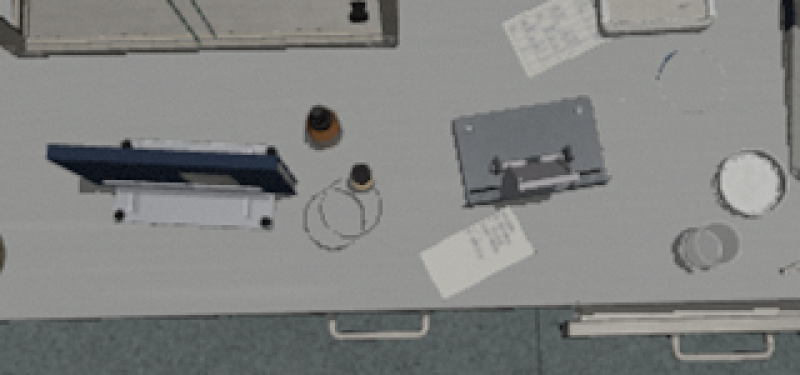

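View pics/scenec.png

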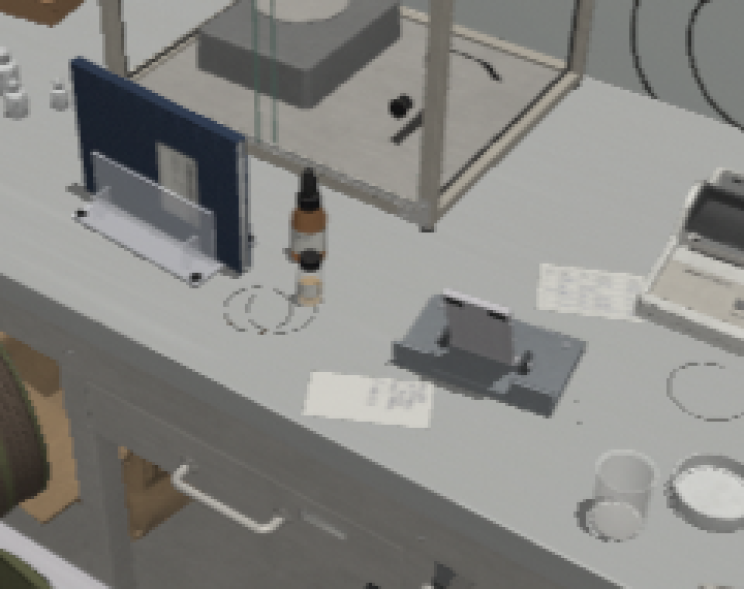

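The top view shows the rack with the book on the left (crop ~190,170), the stand on the right (plate corners ~453,120 / 588,97 / 608,180 / 465,207), and the bottle and vial between them. In the scene view the leg is tilted up and close to upright. Next I'll get coarse positions.

```bash
cat >> h.py <<'E'
def cam(c,st=None):
    p=viewer.camera_params(c); f=200/np.tan(np.radians(p["fovy"]/2))
    if c=="wrist":
        T=np.eye(4); T[:3,:3]=R.from_euler("xyz",st["eef_rot"]).as_matrix(); T[:3,3]=st["eef_pos"]; T=T@p["T_tool_cam"]
        M,e=T[:3,:3],T[:3,3]
    else: M,e=R.from_euler("xyz",p["attitude"]).as_matrix(),p["eye"]
    return M,e,f,p["cx"],p["cy"]
def onplane(k,uv,z):
    M,e,f,cx,cy=k; uv=np.atleast_2d(uv).astype(float)
    d=np.c_[(uv[:,0]-cx)/f,-(uv[:,1]-cy)/f,-np.ones(len(uv))]@M.T
    return e+d*((z-e[2])/d[:,2])[:,None]
def proj(k,P):
    M,e,f,cx,cy=k; q=(np.atleast_2d(P)-e)@M
    return np.c_[cx-f*q[:,0]/q[:,2],cy+f*q[:,1]/q[:,2]]
E
python3 - <<'E'
from h import *
np.set_printoptions(precision=1,suppress=True)
k=cam("top"); f=lambda c:np.array(c)/2.5+[160,140]
P=onplane(k,f([(453,120),(588,97),(608,180),(465,207)]),12); print("plate",P,P.mean(0))
print("lens",np.linalg.norm(P[1]-P[0]),np.linalg.norm(P[2]-P[1]))
print("book top",onplane(k,f([(47,148),(273,160),(298,192)]),160))
print("bottle",onplane(k,f([(320,115)]),103),"vial",onplane(k,f([(361,172)]),54),"beaker",onplane(k,f([(720,240)]),60))
ks=cam("scene"); g=lambda c:np.array(c)/3.1+[210,120]
print("scene plate",onplane(ks,g([(395,347),(550,400),(584,345)]),12))
print("leg top z=110",onplane(ks,g([(445,295),(513,315)]),110),onplane(k,f([(502,190),(576,182)]),110))
E
```

```text
plate [[ 568.1 -100.8   12. ]
 [ 589.1 -245.9   12. ]
 [ 498.6 -261.8   12. ]
 [ 474.1 -110.2   12. ]] [ 532.5 -179.7   12. ]
lens 146.6390019379123 91.87392916852639
book top [[519.1 278.8 160. ]
 [501.9  70.6 160. ]
 [471.6  47.9 160. ]]
bottle [[556.3  32.6 103. ]] vial [[507.2  -3.9  54. ]] beaker [[ 427.3 -360.2   60. ]]
scene plate [[ 487.7 -110.9   12. ]
 [ 507.6 -255.7   12. ]
 [ 587.  -248.4   12. ]]
leg top z=110 [[ 473.7 -164.1  110. ]
 [ 484.1 -222.3  110. ]] [[ 476.  -141.6  110. ]
 [ 481.7 -212.7  110. ]]
```

Emit:
{"method": "carry_out", "body": {"deltas": [{"dp": [-530, -581, -45], "roll": 65.4, "gripper": -1}, {"dp": [-530, -581, -45], "roll": 65.4, "gripper": -1}, {"dp": [-530, -581, -45], "roll": 65.4, "gripper": -1}, {"dp": [-530, -581, -45], "roll": 65.4, "gripper": -1}, {"dp": [-530, -581, -45], "roll": 65.4, "gripper": -1}, {"dp": [-530, -581, -45], "roll": 65.4, "gripper": -1}, {"dp": [-530, -581, -45], "roll": 65.4, "gripper": -1}, {"dp": [-530, -581, -45], "roll": 65.4, "gripper": -1}, {"dp": [-530, -581, -45], "roll": 65.4, "gripper": -1}, {"dp": [-530, -581, -45], "roll": 65.4, "gripper": -1}, {"dp": [-530, -581, -45], "roll": 65.4, "gripper": -1}, {"dp": [-530, -581, -45], "roll": 65.4, "gripper": -1}]}}

```text
clock: 1.8
eef_pos: [374.2, 76.9, 234.5]
eef_rot: [3.14, 0.0, 1.714]
wrist_force: [1.5, 0.4, -0.0]
finger_gap: 17.3
finger_force: 0.0
```

Emit:
{"method": "carry_out", "body": {"deltas": [{"dp": [-272, 88, -15], "roll": 0, "gripper": -1}, {"dp": [-272, 88, -15], "roll": 0, "gripper": -1}, {"dp": [-272, 88, -15], "roll": 0, "gripper": -1}, {"dp": [-272, 88, -15], "roll": 0, "gripper": -1}, {"dp": [-272, 88, -15], "roll": 0, "gripper": -1}, {"dp": [-272, 88, -15], "roll": 0, "gripper": -1}, {"dp": [-272, 88, -15], "roll": 0, "gripper": -1}, {"dp": [-272, 88, -15], "roll": 0, "gripper": -1}, {"dp": [-272, 88, -15], "roll": 0, "gripper": -1}, {"dp": [-272, 88, -15], "roll": 0, "gripper": -1}]}}

```text
clock: 2.63
eef_pos: [499.6, -177.1, 248.8]
eef_rot: [-3.141, -0.0, 1.714]
wrist_force: [0.8, 0.2, 0.4]
finger_gap: 0.7
finger_force: 0.0
```

```bash
python3 - <<'E'
from h import *
import pickle
s=read_state(); im=viewer.camera("wrist"); cv2.imwrite("pics/w1.png",im[:,:,::-1]); pickle.dump(s,open("s1.pkl","wb"))
print(s["eef_pos"],s["eef_rot"],s["wrist_force"])
E
```

```text
[ 499.57043704 -177.10766194  248.83464538] [-3.14122994e+00 -4.09625568e-04  1.71423250e+00] [0.75860161 0.20426414 0.43520099]
```

View pics/w1.png

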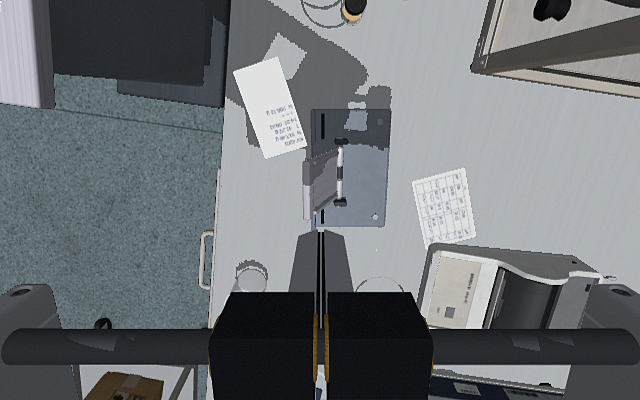

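The wrist view shows the plate corners at ~(312,108), (391,111), (384,227), with the hinge at ~(341,172) and the leg's free end at the left, (303,163)-(303,220). I'll zoom in for accuracy.

```bash
python3 - <<'E'
from h import *
b=cv2.imread("pics/w1.png")[100:235,285:405]; cv2.imwrite("pics/w1c.png",cv2.resize(b,None,fx=4.4,fy=4.4,interpolation=cv2.INTER_CUBIC))
E
```

```text
(no output)
```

View pics/w1c.png

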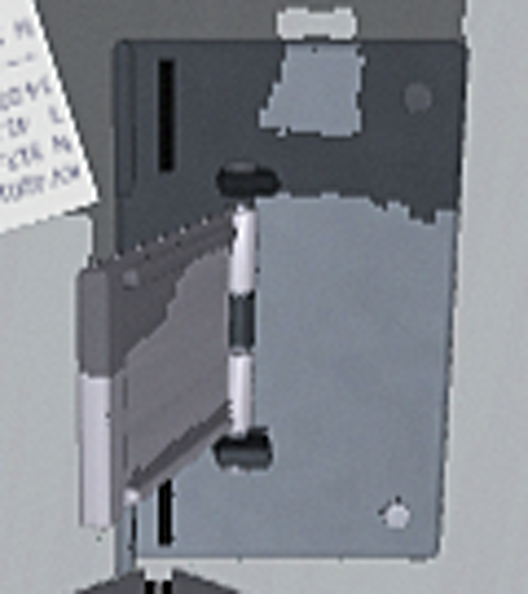

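```bash
python3 - <<'E'
from h import *
import pickle
from scipy.optimize import least_squares
np.set_printoptions(precision=2,suppress=True)
k=cam("wrist",pickle.load(open("s1.pkl","rb")))
obs=np.array([(467,40),(437,557),(241,205),(241,435),(80,272),(80,525),(109,265),(109,528)])/4.4+[285,100]
obs=np.r_[obs]
def pts(p):
    X,Y,w,a,x0=p
    u=np.array([-np.cos(a),np.sin(a)]); n=np.array([-np.sin(a),-np.cos(a)])
    L=[(x0+96,75,12),(x0+96,-75,12),(0,27,24),(0,-27,24)]
    for o in (6,1):
        q=95*u+o*n
        L+=[(q[0],30,20+q[1]),(q[0],-30,20+q[1])]
    L=np.array(L); c,s=np.cos(w),np.sin(w)
    return np.c_[X+c*L[:,0]-s*L[:,1],Y+s*L[:,0]+c*L[:,1],L[:,2]]
W=np.array([1,1,1,.3,1,1,1,1])
W2=np.c_[[1,1,1,1,1,1,1,1],[1,1,.2,.2,1,1,1,1]]
r=least_squares(lambda p:((proj(k,pts(p))-obs)*W2).ravel(),[520,-180,.145,1.2,-34])
print(r.x,np.degrees(r.x[3])); print(proj(k,pts(r.x))-obs)
for c in("top","scene"):
    q=proj(cam(c),pts(r.x)); print(c,((q-[160,140])*2.5 if c=="top" else (q-[210,120])*3.1)[[0,1,4,5,6,7]])
E
```

```text
[ 522.81 -180.68    0.14    1.21  -35.68] 69.18275640108314
[[ 0.04 -0.24]
 [-0.04  0.39]
 [ 0.38  4.01]
 [-0.43 -4.71]
 [ 0.62 -1.23]
 [ 1.29  0.27]
 [-1.14  0.72]
 [-0.71  0.22]]
top [[450.24 116.51]
 [588.32  93.41]
 [517.08 186.35]
 [578.5  175.99]
 [516.35 181.31]
 [577.83 170.95]]
scene [[431.44 291.04]
 [585.06 340.42]
 [440.55 290.76]
 [508.05 312.41]
 [442.85 285.9 ]
 [510.27 307.42]]
```

The leg is about 69° up and the hinge is at (523,-181) with yaw 0.14, which agrees with the other two views. I'll go down in front of the leg.

Emit:
{"method": "carry_out", "body": {"deltas": [{"dp": [-7, -47, 20], "roll": 0, "gripper": -1}, {"dp": [-7, -47, 60], "roll": 0, "gripper": -1}, {"dp": [-7, -47, 100], "roll": 0, "gripper": -1}, {"dp": [-7, -47, 140], "roll": 0, "gripper": -1}, {"dp": [-7, -47, 158], "roll": 0, "gripper": -1}, {"dp": [-7, -47, 158], "roll": 0, "gripper": -1}, {"dp": [-7, -47, 158], "roll": 0, "gripper": -1}, {"dp": [-7, -47, 158], "roll": 0, "gripper": -1}]}}

```text
clock: 3.35
eef_pos: [455.3, -191.1, 93.0]
eef_rot: [3.139, 0.002, 1.715]
wrist_force: [-0.4, -0.1, -0.1]
finger_gap: 0.5
finger_force: 0.0
```

Emit:
{"method": "carry_out", "body": {"deltas": [{"dp": [0, 6, 0], "roll": 0, "gripper": -1}, {"dp": [0, 10, 0], "roll": 0, "gripper": -1}, {"dp": [0, 13, 0], "roll": 0, "gripper": -1}, {"dp": [0, 16, 0], "roll": 0, "gripper": -1}, {"dp": [0, 19, 0], "roll": 0, "gripper": -1}, {"dp": [0, 22, 0], "roll": 0, "gripper": -1}, {"dp": [0, 25, 0], "roll": 0, "gripper": -1}, {"dp": [0, 28, 0], "roll": 0, "gripper": -1}, {"dp": [0, 31, 0], "roll": 0, "gripper": -1}, {"dp": [0, 34, 0], "roll": 0, "gripper": -1}, {"dp": [0, 37, 0], "roll": 0, "gripper": -1}, {"dp": [0, 40, 0], "roll": 0, "gripper": -1}]}}

```text
clock: 4.35
eef_pos: [494.3, -185.5, 91.0]
eef_rot: [3.142, -0.0, 1.714]
wrist_force: [-1.5, 0.1, 1.7]
finger_gap: 0.2
finger_force: 0.9
```

Emit:
{"method": "carry_out", "body": {"deltas": [{"dp": [0, 1.5, 0], "roll": 0, "gripper": -1}, {"dp": [0, 3, 0], "roll": 0, "gripper": -1}, {"dp": [0, 4.5, 0], "roll": 0, "gripper": -1}, {"dp": [0, 6, 0], "roll": 0, "gripper": -1}, {"dp": [0, 7.5, 0], "roll": 0, "gripper": -1}, {"dp": [0, 9, 0], "roll": 0, "gripper": -1}, {"dp": [0, 10, 0], "roll": 0, "gripper": -1}]}}

```text
clock: 4.93
eef_pos: [504.0, -184.1, 91.0]
eef_rot: [3.142, 0.0, 1.714]
wrist_force: [-1.1, 0.5, 1.0]
finger_gap: 0.3
finger_force: 0.8
```

Emit:
{"method": "carry_out", "body": {"deltas": [{"dp": [0, 1, 0], "roll": 0, "gripper": -1}, {"dp": [0, 2, 0], "roll": 0, "gripper": -1}, {"dp": [0, 3, 0], "roll": 0, "gripper": -1}, {"dp": [0, 4, 0], "roll": 0, "gripper": -1}, {"dp": [0, 5, 0], "roll": 0, "gripper": -1}]}}

```text
clock: 5.35
eef_pos: [508.9, -183.4, 91.0]
eef_rot: [-3.142, 0.0, 1.714]
wrist_force: [-1.7, -0.1, 1.6]
finger_gap: 0.6
finger_force: 0.8
```

Emit:
{"method": "carry_out", "body": {"deltas": [{"dp": [0, 1, 0], "roll": 0, "gripper": -1}, {"dp": [0, 2, 0], "roll": 0, "gripper": -1}, {"dp": [0, 3, 0], "roll": 0, "gripper": -1}, {"dp": [0, 4, 0], "roll": 0, "gripper": -1}, {"dp": [0, 5, 0], "roll": 0, "gripper": -1}]}}

```text
clock: 5.77
eef_pos: [513.8, -182.6, 91.0]
eef_rot: [-3.142, -0.0, 1.714]
wrist_force: [-2.1, 0.1, 0.3]
finger_gap: 0.2
finger_force: 0.8
```

Emit:
{"method": "carry_out", "body": {"deltas": [{"dp": [0, 1, 0], "roll": 0, "gripper": -1}, {"dp": [0, 2, 0], "roll": 0, "gripper": -1}, {"dp": [0, 3, 0], "roll": 0, "gripper": -1}, {"dp": [0, 4, 0], "roll": 0, "gripper": -1}, {"dp": [0, 5, 0], "roll": 0, "gripper": -1}]}}

```text
clock: 6.18
eef_pos: [518.7, -181.9, 90.9]
eef_rot: [-3.141, -0.0, 1.714]
wrist_force: [-1.8, -0.2, 0.3]
finger_gap: 0.7
finger_force: 0.8
```

Emit:
{"method": "carry_out", "body": {"deltas": [{"dp": [0, 1, 0], "roll": 0, "gripper": -1}, {"dp": [0, 2, 0], "roll": 0, "gripper": -1}, {"dp": [0, 3, 0], "roll": 0, "gripper": -1}, {"dp": [0, 4, 0], "roll": 0, "gripper": -1}]}}

```text
clock: 6.52
eef_pos: [522.1, -181.4, 90.7]
eef_rot: [-3.14, -0.0, 1.714]
wrist_force: [-5.5, -1.4, -1.3]
finger_gap: 0.5
finger_force: 2.8
```

The force has risen to 5.7 N, so the leg has met the catch. I'll creep from here.

Emit:
{"method": "carry_out", "body": {"deltas": [{"dp": [0, 0.5, 0], "roll": 0, "gripper": -1}, {"dp": [0, 0.5, 0], "roll": 0, "gripper": -1}, {"dp": [0, 1, 0], "roll": 0, "gripper": -1}, {"dp": [0, 1, 0], "roll": 0, "gripper": -1}]}}

```text
clock: 6.85
eef_pos: [523.0, -181.2, 90.6]
eef_rot: [-3.14, -0.001, 1.714]
wrist_force: [-5.6, -0.5, -0.3]
finger_gap: 0.5
finger_force: 2.5
```

Emit:
{"method": "carry_out", "body": {"deltas": [{"dp": [0, 0.5, 0], "roll": 0, "gripper": -1}, {"dp": [0, 0.5, 0], "roll": 0, "gripper": -1}, {"dp": [0, 1, 0], "roll": 0, "gripper": -1}, {"dp": [0, 1, 0], "roll": 0, "gripper": -1}, {"dp": [0, 1.5, 0], "roll": 0, "gripper": -1}, {"dp": [0, 1.5, 0], "roll": 0, "gripper": -1}]}}

```text
clock: 7.35
eef_pos: [524.4, -181.0, 90.4]
eef_rot: [-3.139, -0.001, 1.714]
wrist_force: [-5.7, -1.7, -2.1]
finger_gap: 0.5
finger_force: 2.5
```

Emit:
{"method": "carry_out", "body": {"deltas": [{"dp": [0, 0.5, 0], "roll": 0, "gripper": -1}, {"dp": [0, 0.5, 0], "roll": 0, "gripper": -1}, {"dp": [0, 1, 0], "roll": 0, "gripper": -1}, {"dp": [0, 1, 0], "roll": 0, "gripper": -1}, {"dp": [0, 1.5, 0], "roll": 0, "gripper": -1}, {"dp": [0, 1.5, 0], "roll": 0, "gripper": -1}]}}

```text
clock: 7.85
eef_pos: [525.8, -180.7, 90.4]
eef_rot: [-3.139, -0.001, 1.714]
wrist_force: [-6.7, -0.6, -2.5]
finger_gap: 0.5
finger_force: 2.5
```

Emit:
{"method": "carry_out", "body": {"deltas": [{"dp": [0, 0.5, 0], "roll": 0, "gripper": -1}, {"dp": [0, 0.5, 0], "roll": 0, "gripper": -1}, {"dp": [0, 1, 0], "roll": 0, "gripper": -1}, {"dp": [0, 1, 0], "roll": 0, "gripper": -1}]}}

```text
clock: 8.18
eef_pos: [526.8, -180.6, 90.4]
eef_rot: [-3.139, -0.001, 1.714]
wrist_force: [-5.7, -0.4, -2.9]
finger_gap: 0.5
finger_force: 2.5
```

Emit:
{"method": "carry_out", "body": {"deltas": [{"dp": [0, 0.5, 0], "roll": 0, "gripper": -1}, {"dp": [0, 0.5, 0], "roll": 0, "gripper": -1}, {"dp": [0, 1, 0], "roll": 0, "gripper": -1}, {"dp": [0, 1, 0], "roll": 0, "gripper": -1}]}}

```text
clock: 8.52
eef_pos: [527.7, -180.5, 90.4]
eef_rot: [-3.139, -0.001, 1.714]
wrist_force: [-6.5, -1.4, -2.3]
finger_gap: 0.6
finger_force: 2.7
```

Emit:
{"method": "carry_out", "body": {"deltas": [{"dp": [0, 0.5, 0], "roll": 0, "gripper": -1}, {"dp": [0, 0.5, 0], "roll": 0, "gripper": -1}, {"dp": [0, 1, 0], "roll": 0, "gripper": -1}, {"dp": [0, 1, 0], "roll": 0, "gripper": -1}]}}

```text
clock: 8.85
eef_pos: [528.4, -180.4, 90.3]
eef_rot: [-3.138, -0.001, 1.714]
wrist_force: [-9.0, -2.0, -2.6]
finger_gap: 0.5
finger_force: 3.8
```

Emit:
{"method": "carry_out", "body": {"deltas": [{"dp": [0, 0.3, 0], "roll": 0, "gripper": -1}, {"dp": [0, 0.3, 0], "roll": 0, "gripper": -1}, {"dp": [0, 0.3, 0], "roll": 0, "gripper": -1}, {"dp": [0, 0.3, 0], "roll": 0, "gripper": -1}]}}

```text
clock: 9.18
eef_pos: [528.6, -180.3, 90.2]
eef_rot: [-3.138, -0.001, 1.714]
wrist_force: [-9.2, -1.5, -1.9]
finger_gap: 0.5
finger_force: 4.2
```

Emit:
{"method": "carry_out", "body": {"deltas": [{"dp": [0, 0.4, 0], "roll": 0, "gripper": -1}, {"dp": [0, 0.4, 0], "roll": 0, "gripper": -1}, {"dp": [0, 0.4, 0], "roll": 0, "gripper": -1}, {"dp": [0, 0.4, 0], "roll": 0, "gripper": -1}]}}

```text
clock: 9.52
eef_pos: [528.8, -180.3, 90.1]
eef_rot: [-3.138, -0.001, 1.714]
wrist_force: [-10.2, -1.8, -2.0]
finger_gap: 0.6
finger_force: 4.6
```

The force now holds and climbs against a hard stop, so the leg is home. I'll retreat and look at the book.

Emit:
{"method": "carry_out", "body": {"deltas": [{"dp": [0, -15, 0], "roll": 0, "gripper": -1}, {"dp": [0, -40, 0], "roll": 0, "gripper": 0}, {"dp": [0, -45, -40], "roll": 0, "gripper": 0}, {"dp": [0, -45, -80], "roll": 0, "gripper": 0}, {"dp": [0, -45, -120], "roll": 0, "gripper": 0}, {"dp": [20, -40, -155], "roll": 0, "gripper": 0}, {"dp": [50, -30, -185], "roll": 0, "gripper": 0}, {"dp": [85, -20, -205], "roll": 3, "gripper": 0}, {"dp": [125, -10, -220], "roll": 6, "gripper": 0}, {"dp": [165, 0, -220], "roll": 9, "gripper": 0}, {"dp": [205, 10, -220], "roll": 12, "gripper": 0}, {"dp": [245, 20, -220], "roll": 12.8, "gripper": 0}]}}

```text
clock: 10.52
eef_pos: [514.8, 64.8, 311.8]
eef_rot: [3.14, -0.001, 1.488]
wrist_force: [-0.0, -0.2, -0.5]
finger_gap: 46.9
finger_force: 0.0
```

Emit:
{"method": "carry_out", "body": {"deltas": [{"dp": [40, -3, 0], "roll": 0, "gripper": 0}, {"dp": [80, -6, 0], "roll": 0, "gripper": 0}, {"dp": [100, -8, 0], "roll": 0, "gripper": 0}, {"dp": [100, -8, 0], "roll": 0, "gripper": 0}, {"dp": [100, -8, 0], "roll": 0, "gripper": 0}, {"dp": [100, -8, 0], "roll": 0, "gripper": 0}]}}

```text
clock: 11.02
eef_pos: [514.9, 162.6, 311.1]
eef_rot: [3.141, -0.0, 1.491]
wrist_force: [0.5, 0.3, -0.2]
finger_gap: 47.1
finger_force: 0.0
```

```bash
python3 - <<'E'
from h import *
import pickle
s=read_state(); im=viewer.camera("wrist"); cv2.imwrite("pics/w2.png",im[:,:,::-1]); pickle.dump(s,open("s2.pkl","wb"))
print(s["eef_pos"],s["eef_rot"],s["finger_gap"])
E
```

```text
[514.89715273 162.55707128 311.14221847] [ 3.14116714e+00 -7.30321790e-05  1.49087549e+00] 47.1288072620462
```

View pics/w2.png

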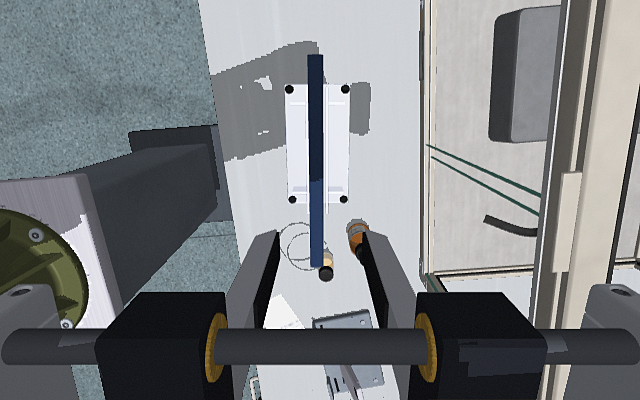

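The wrist view shows the book's top edge as a dark band from (316,55) to (317,267). The vial and bottle are just beyond its near end, at ~(326,265) and (357,240).

```bash
python3 - <<'E'
from h import *
import pickle
np.set_printoptions(precision=1,suppress=True)
s=pickle.load(open("s2.pkl","rb")); k=cam("wrist",s); im=cv2.imread("pics/w2.png").astype(int)
pts=[]
for y in range(60,262,20):
    r=im[y,295:340]; m=(r[:,0]-r[:,2]>15)&(r.sum(1)<300)
    x=np.where(m)[0]+295
    P=onplane(k,[(x.min(),y),(x.max()+1,y)],160) ; pts.append(P.mean(0)); print(y,x.min(),x.max(),P[:,:2].ravel())
pts=np.array(pts); c=np.polyfit(pts[:,1],pts[:,0],1); print(c)
e=onplane(k,[(316,54),(317,268)],160); print(e,np.linalg.norm(e[0]-e[1]),e.mean(0))
E
```

```text
60 307 322 [510.9 276.9 525.4 275.8]
80 308 322 [510.3 259.7 524.1 258.6]
100 309 322 [509.6 242.  522.7 240.9]
120 308 322 [507.  223.8 521.2 222.7]
140 309 322 [506.3 204.9 519.8 203.8]
160 310 322 [505.5 185.3 518.2 184.3]
180 309 322 [502.7 165.3 516.7 164.2]
200 310 322 [501.9 144.4 515.  143.3]
220 310 322 [499.9 122.9 513.3 121.8]
240 310 322 [497.9 100.6 511.6  99.5]
260 310 322 [495.9  77.5 509.8  76.3]
[  0.1 497.1]
[[519.5 281.3 160. ]
 [502.6  67.4 160. ]] 214.61754296005856 [511.  174.3 160. ]
```

Emit:
{"method": "carry_out", "body": {"deltas": [{"dp": [11, -5, 30], "roll": -0.2, "gripper": 0}, {"dp": [11, -5, 70], "roll": -0.2, "gripper": 0}, {"dp": [11, -5, 110], "roll": -0.2, "gripper": 0}, {"dp": [11, -5, 145], "roll": -0.2, "gripper": 0}, {"dp": [11, -5, 170], "roll": -0.2, "gripper": 0}, {"dp": [11, -5, 183], "roll": -0.2, "gripper": 0}, {"dp": [11, -5, 183], "roll": -0.2, "gripper": 0}, {"dp": [11, -5, 183], "roll": -0.2, "gripper": 0}]}}

```text
clock: 11.73
eef_pos: [511.0, 173.5, 128.4]
eef_rot: [-3.141, 0.0, 1.493]
wrist_force: [-0.4, -0.2, 1.4]
finger_gap: 47.5
finger_force: 0.0
```

Emit:
{"method": "carry_out", "body": {"deltas": [{"dp": [0, 0, 0], "roll": 0, "gripper": -1}, {"dp": [0, 0, 0], "roll": 0, "gripper": -1}, {"dp": [0, 0, 0], "roll": 0, "gripper": -1}, {"dp": [0, 0, 0], "roll": 0, "gripper": -1}, {"dp": [0, 0, 0], "roll": 0, "gripper": -1}, {"dp": [0, 0, 0], "roll": 0, "gripper": -1}, {"dp": [0, 0, 0], "roll": 0, "gripper": -1}, {"dp": [0, 0, 0], "roll": 0, "gripper": -1}], "newtons": 30}}

```text
clock: 12.4
eef_pos: [510.9, 174.4, 128.4]
eef_rot: [3.141, -0.0, 1.494]
wrist_force: [1.5, -1.0, 2.3]
finger_gap: 14.0
finger_force: 30.0
```

Emit:
{"method": "carry_out", "body": {"deltas": [{"dp": [0, 0, -8], "roll": 0, "gripper": -1}, {"dp": [0, 0, -22], "roll": 0, "gripper": -1}, {"dp": [0, 0, -40], "roll": 0, "gripper": -1}, {"dp": [0, 0, -60], "roll": 0, "gripper": -1}, {"dp": [0, 0, -80], "roll": 0, "gripper": -1}, {"dp": [0, 0, -100], "roll": 0, "gripper": -1}, {"dp": [0, 0, -120], "roll": 0, "gripper": -1}, {"dp": [0, 0, -135], "roll": 0, "gripper": -1}, {"dp": [0, 0, -140], "roll": 0, "gripper": -1}, {"dp": [0, 0, -140], "roll": 0, "gripper": -1}]}}

```text
clock: 13.23
eef_pos: [510.7, 174.4, 268.8]
eef_rot: [3.141, -0.0, 1.494]
wrist_force: [-0.4, -0.1, -4.3]
finger_gap: 14.0
finger_force: 30.0
```

Emit:
{"method": "carry_out", "body": {"deltas": [{"dp": [-12, -5, 0], "roll": 0, "gripper": -1}, {"dp": [-36, -12, 0], "roll": 0, "gripper": -1}, {"dp": [-68, -18, 0], "roll": 0, "gripper": -1}, {"dp": [-102, -20, 0], "roll": 0, "gripper": -1}, {"dp": [-136, -20, 0], "roll": -2, "gripper": -1}, {"dp": [-170, -18, 0], "roll": -4, "gripper": -1}, {"dp": [-204, -14, 0], "roll": -6, "gripper": -1}, {"dp": [-238, -8, 0], "roll": -8, "gripper": -1}, {"dp": [-272, 0, 0], "roll": -10, "gripper": -1}, {"dp": [-304, 8, 0], "roll": -12, "gripper": -1}, {"dp": [-330, 16, 0], "roll": -12.4, "gripper": -1}, {"dp": [-346, 21, 0], "roll": -12.4, "gripper": -1}]}}

```text
clock: 14.23
eef_pos: [504.8, -174.7, 266.2]
eef_rot: [-3.139, -0.001, 1.71]
wrist_force: [0.3, 1.0, -4.7]
finger_gap: 14.3
finger_force: 30.0
```

Emit:
{"method": "carry_out", "body": {"deltas": [{"dp": [-6, 0, 0], "roll": 0, "gripper": -1}, {"dp": [-11, 0, 0], "roll": 0, "gripper": -1}, {"dp": [-11, 0, 0], "roll": 0, "gripper": -1}, {"dp": [-11, 0, 0], "roll": 0, "gripper": -1}]}}

```text
clock: 14.57
eef_pos: [506.6, -182.3, 267.6]
eef_rot: [-3.141, -0.001, 1.711]
wrist_force: [-0.0, -0.1, -4.5]
finger_gap: 14.5
finger_force: 30.0
```

```bash
python3 - <<'E'
from h import *
s=read_state(); print(s["eef_pos"],s["eef_rot"],s["wrist_force"])
w=.14;d=s["eef_pos"][:2]-[522.8,-180.7]; c,q=np.cos(w),np.sin(w); print(d@[c,q],d@[-q,c])
im=viewer.camera("scene"); b=im[90:310,290:450,::-1]; cv2.imwrite("pics/s3.png",cv2.resize(b,None,fx=2.7,fy=2.7,interpolation=3))
E
```

```text
[ 506.58000364 -182.34622567  267.62420093] [-3.14102412e+00 -5.55448059e-04  1.71132480e+00] [-0.02517147 -0.13385411 -4.54136312]
-16.291019308221745 0.6332698209297393
```

View pics/s3.png

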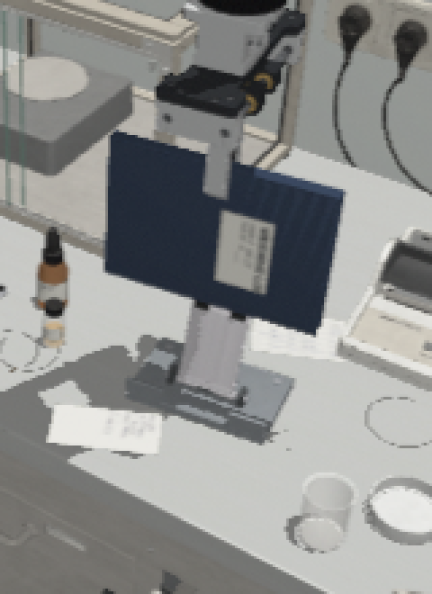

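The picture shows the book upright in the hand above the stand, roughly centred, with the leg leaning back behind it. The bottle and vial are undisturbed. Now I'll lower it.

Emit:
{"method": "carry_out", "body": {"deltas": [{"dp": [0, -0.7, 20], "roll": 0, "gripper": -1}, {"dp": [0, -0.7, 45], "roll": 0, "gripper": -1}, {"dp": [0, -0.7, 70], "roll": 0, "gripper": -1}, {"dp": [0, -0.7, 90], "roll": 0, "gripper": -1}, {"dp": [0, -0.7, 105], "roll": 0, "gripper": -1}, {"dp": [0, -0.7, 115], "roll": 0, "gripper": -1}, {"dp": [0, -0.7, 120], "roll": 0, "gripper": -1}, {"dp": [0, -0.7, 123], "roll": 0, "gripper": -1}, {"dp": [0, -0.7, 126], "roll": 0, "gripper": -1}, {"dp": [0, -0.7, 128], "roll": 0, "gripper": -1}]}}

```text
clock: 15.45
eef_pos: [506.4, -183.2, 140.5]
eef_rot: [3.141, 0.001, 1.711]
wrist_force: [-0.6, 0.2, -3.6]
finger_gap: 14.7
finger_force: 30.0
```

Emit:
{"method": "carry_out", "body": {"deltas": [{"dp": [0, 0, 1.5], "roll": 0, "gripper": -1}, {"dp": [0, 0, 3], "roll": 0, "gripper": -1}, {"dp": [0, 0, 4], "roll": 0, "gripper": -1}, {"dp": [0, 0, 5], "roll": 0, "gripper": -1}, {"dp": [0, 0, 5], "roll": 0, "gripper": -1}]}}

```text
clock: 15.87
eef_pos: [506.0, -183.2, 134.9]
eef_rot: [-3.142, -0.0, 1.711]
wrist_force: [-0.8, 0.8, -4.8]
finger_gap: 14.3
finger_force: 30.0
```

Emit:
{"method": "carry_out", "body": {"deltas": [{"dp": [0, 0, 0.5], "roll": 0, "gripper": -1}, {"dp": [0, 0, 1], "roll": 0, "gripper": -1}, {"dp": [0, 0, 1.5], "roll": 0, "gripper": -1}, {"dp": [0, 0, 1.5], "roll": 0, "gripper": -1}]}}

```text
clock: 16.2
eef_pos: [506.3, -183.2, 134.4]
eef_rot: [3.141, 0.0, 1.711]
wrist_force: [-2.1, 2.2, 4.7]
finger_gap: 14.6
finger_force: 30.0
```

The book is on the ledge: z matches and the upward force is about 9 N. I'll hold, ease off, open slightly, then guide it back.

Emit:
{"method": "carry_out", "body": {"deltas": [{"dp": [0, 0, 0], "roll": 0, "gripper": -1}, {"dp": [0, 0, 0], "roll": 0, "gripper": -1}, {"dp": [0, 0, 0], "roll": 0, "gripper": -1}, {"dp": [0, 0, -0.6], "roll": 0, "gripper": -1}, {"dp": [0, 0, -0.6], "roll": 0, "gripper": -1}, {"dp": [0, 0, -0.6], "roll": 0, "gripper": -0.15}, {"dp": [0, 0, -0.6], "roll": 0, "gripper": -0.15}, {"dp": [0, 0, -0.6], "roll": 0, "gripper": -0.15}, {"dp": [0, 0, -0.6], "roll": 0, "gripper": -0.15}, {"dp": [0, 0, -0.6], "roll": 0, "gripper": -0.15}]}}

```text
clock: 17.03
eef_pos: [506.1, -183.2, 134.1]
eef_rot: [3.142, 0.0, 1.711]
wrist_force: [-0.8, 0.6, 0.9]
finger_gap: 39.4
finger_force: 0.0
```

Emit:
{"method": "carry_out", "body": {"deltas": [{"dp": [0, 4, 0], "roll": 0, "gripper": -0.15}, {"dp": [0, 8, 0], "roll": 0, "gripper": -0.15}, {"dp": [0, 12, 0], "roll": 0, "gripper": -0.15}, {"dp": [0, 16, 0], "roll": 0, "gripper": -0.15}, {"dp": [0, 20, 0], "roll": 0, "gripper": -0.15}, {"dp": [0, 24, 0], "roll": 0, "gripper": -0.15}, {"dp": [0, 28, 0], "roll": 0, "gripper": -0.15}, {"dp": [0, 32, 0], "roll": 0, "gripper": -0.15}, {"dp": [0, 36, 0], "roll": 0, "gripper": -0.15}, {"dp": [0, 39, 0], "roll": 0, "gripper": -0.15}, {"dp": [0, 41, 0], "roll": 0, "gripper": -0.15}, {"dp": [0, 41, 0], "roll": 0, "gripper": -0.15}]}}

```text
clock: 18.03
eef_pos: [546.9, -177.4, 134.1]
eef_rot: [-3.142, -0.0, 1.711]
wrist_force: [0.1, 0.7, 0.1]
finger_gap: 39.8
finger_force: 0.0
```

Emit:
{"method": "carry_out", "body": {"deltas": [{"dp": [0, 3, 0], "roll": 0, "gripper": -0.15}, {"dp": [0, 5, 0], "roll": 0, "gripper": -0.1}, {"dp": [0, 5, 0], "roll": 0, "gripper": -0.1}, {"dp": [0, 5, 0], "roll": 0, "gripper": -0.1}]}}

```text
clock: 18.37
eef_pos: [551.6, -176.8, 134.1]
eef_rot: [-3.142, -0.0, 1.711]
wrist_force: [0.2, 0.4, 0.4]
finger_gap: 42.2
finger_force: 0.0
```

```bash
python3 - <<'E'
from h import *
s=read_state(); print(s["wrist_force"],s["finger_gap"])
im=viewer.camera("scene"); b=im[120:300,300:440,::-1]; cv2.imwrite("pics/s4.png",cv2.resize(b,None,fx=3.3,fy=3.3,interpolation=3))
E
```

```text
[0.16142489 0.42618142 0.4131036 ] 42.235600478879256
```

View pics/s4.png

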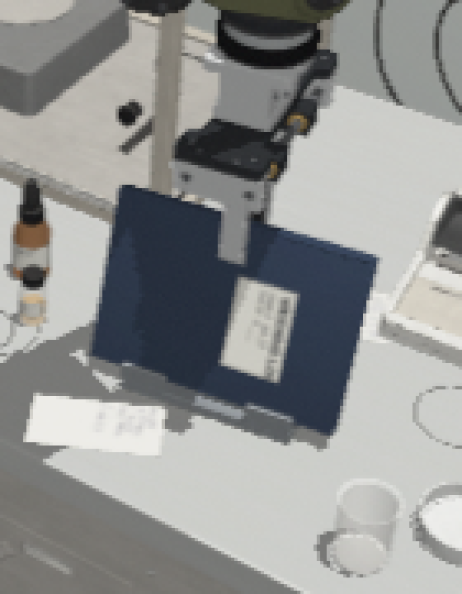

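The book stands on the ledge leaning back, with the lips in front of its foot and the fingers clear. I'll open slightly and lift away.

Emit:
{"method": "carry_out", "body": {"deltas": [{"dp": [0, 2, 0], "roll": 0, "gripper": 0.2}, {"dp": [0, 2, 0], "roll": 0, "gripper": 0.2}, {"dp": [0, 2, 0], "roll": 0, "gripper": 0.2}, {"dp": [0, 2, -5], "roll": 0, "gripper": 0.2}, {"dp": [0, 2, -15], "roll": 0, "gripper": 0.2}, {"dp": [0, 2, -35], "roll": 0, "gripper": 0.2}, {"dp": [0, 2, -65], "roll": 0, "gripper": 0.2}, {"dp": [0, 2, -100], "roll": 0, "gripper": 0.2}, {"dp": [0, 2, -120], "roll": 0, "gripper": 0.2}, {"dp": [0, 2, -120], "roll": 0, "gripper": 0.2}, {"dp": [0, 2, -120], "roll": 0, "gripper": 0.2}]}}

```text
clock: 19.33
eef_pos: [553.8, -176.6, 255.7]
eef_rot: [3.139, 0.001, 1.711]
wrist_force: [-0.4, 0.7, -0.4]
finger_gap: 56.7
finger_force: 0.0
```

```bash
python3 - <<'E'
from h import *
im=viewer.camera("scene"); b=im[120:300,300:440,::-1]
w=viewer.camera("wrist")[60:340,180:480,::-1]
cv2.imwrite("pics/s5.png",np.hstack([cv2.resize(b,(400,514),interpolation=3),cv2.resize(w,(400,373)).copy() if 0 else cv2.copyMakeBorder(cv2.resize(w,(400,373)),0,141,0,0,0)]))
E
```

```text
(no output)
```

View pics/s5.png

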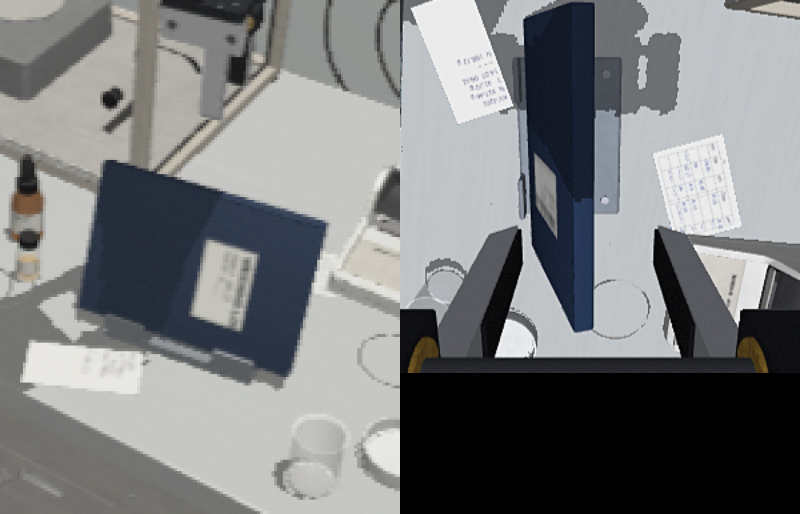

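Both views show the book centred and square, leaning back behind the lips with the gripper clear of it, so I'm handing in.

```bash
python3 -c "
from cell import manip; print(manip.sign_off())"
```

```text
the job is handed in; nothing more can be done
None
```

I pushed the prop leg home to its hard stop at about 10 N, set the log book on the ledge, and let go with it leaning back on the leg. The bottle, vial and beaker were not touched. I handed the job in at about 19 s, and sign-off returned no verdict.

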